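Set the stream selector to six and start the run

ROBOT

A 6-joint arm with a two-finger parallel gripper is mounted at the origin on the work surface. World frame = base frame: x ahead of the robot, y to its left, z up, the work surface at z = 0. Lengths are in m, angles in rad, forces in N, time in s.
With the tool pointing down it reaches from about 0.325 to 0.9 m from the base axis. Payload 6.1 kg.
Tool frame: the origin (TCP) lies on the centre line of the jaws, within the pads' length; the fingertips stand 14 mm ahead of it and the grasp point (between the pads) lies 5 mm behind it; z points along the fingers, y is the direction in which the jaws open and shut (so a half turn about z gives the same grasp; the last joint's range is limited). The gripper opens to 87 mm and grips with 3 to 60 N. Pads are 19 mm wide; open, the fingers measure 117 mm over their backs; the gripper's body (75 mm by 190 mm) begins 51 mm behind the grasp point.
Start: joints at [1.161, 0.22, 1.526, -0, 1.395, -0.126], TCP at [0.175, 0.6, 0.237] pointing down, gripper open.
Joint ranges: [-2.98, 2.98], [-0.91, 2.08], [0.09, 2.57], [-1.24, 4.39], [0.2, 2.65], [-2.68, 2.68]. Speed limits (rad/s): [2.57, 2.57, 3.01, 3.14, 3.14, 3.14].

INTERFACE

Orientations are given as a unit quaternion [w, x, y, z].
In Python, from cell import robot gives the robot as it stands.
- The arm moves only by the tool send_rows, never from a script. Its arguments are lists of equal length, an entry for each row: "dp": the shift along the tool's x, y, z in m, a list of three; "angular": the turn, a rotation vector about the tool's x, y, z in rad, a list of three; "claw": the gripper command: -1 is shut, 1 is fully open, values between are in proportion. In form: {"dp": [[dx, dy, dz], ...], "angular": [[ax, ay, az], ...], "claw": [claw, ...]}. A call has exactly 8 rows; each row is the pose to reach, as a shift and turn from the pose commanded when the call began, along the tool's axes at that moment; what a row does not reach only later rows make up. A row lasts 1/12 s, in which the tool goes at most 41.7 mm and 7.16 degrees, less where a joint would pass 70% of its speed; a pose out of reach is approached as far as the arm can. A call with a gripper value outside its range is refused whole. The fingers move at their own pace and stop on an object; the grip force is fixed at half the most. Time passes only in rows, so rows that repeat a pose let the fingers close, or fill a call up. It gives the time, the measured TCP pose, the force and the opening at its end, in the units of the state.
- robot.read_state(): the state, without advancing time (a new reading comes with each control period).
- robot.camera(name): name is "side" or "top" or "wrist"; returns a dict with "img" (384x512x3 uint8, blue, green, red), "z_map" (384x512 float32, m along the optical axis (not along the pixel's ray), 0 where there is no reading), "fx", "fy", "cx", "cy" (pixels), "R" (3x3) and "t" (3): a world point X has camera coordinates R X + t. Camera axes: x right, y down, z forward; pixel columns grow to the right and rows downward; lengths in m; the calibration is good to about 2 mm. A picture is of the moment at which its call begins.
- robot.close_job(): hands the job in, once; it reports no verdict.
The state is a dict: "clock": time; "qpos": joint angles; "joint_vel": joint speeds; "joint_efforts": joint torques, N m; "tcp_pos": TCP position; "eef_rot": TCP orientation; "force": force on the tool from outside, world axes, zero at the start; "ft_torque": the same for the moment, N m; "gripper_width": finger opening in m.
Only numpy, scipy, OpenCV 4.12 (cv2) and the standard library are available. Lean on these libraries where they do the work, as an engineer would, in place of code of your own. Each camera call takes 0.05 s, during which the arm holds its last target. There are 200 camera calls.

TASK

Push the lever of the stream selector round with a fingertip, click by click, until it rests at the sixth mark, counting clockwise (seen from above) from the long mark as number one; then press the button on the start pad fully down and let it come up again. Do not press the button before the lever is at the sixth mark, do not pinch the lever between the fingers, and leave the small vials and the steel column where they are.

Things in the scene. Friction and masses are not known exactly. Their poses are not given: they have to be found in the camera images.
- valve: Stream selector: fixed grey box, 220 (x) x 200 (y) x 60 mm high, origin at the centre of its underside, on the table. On its flat top is a rotary selector with a plain metal lever on a round black dial plate, and round it eight radial white marks 5 mm wide, 30 degrees apart (radius 53 to 65 mm; the first one, on the +y side, is longer, to 75 mm).
- dial_centre (a point): Vertical turning axis of the selector, at the box's top, 60 mm above the table; 25 mm from the box's centre towards its -x. Its axes are the box's. About it the first (long) mark lies 105 degrees counter-clockwise from +x and the others follow clockwise, so the sixth lies at -45 degrees (far right, seen from the robot).
- selector (a joint): Selector angle: 0 with the lever at the first mark, growing clockwise from above; a click is 0.5236 rad, so mark six is 2.618, the eighth and last 3.665. A sprung roller draws it to the nearest mark and holds it: moving on takes 2 to 5 N sideways on the lever 40 mm from the axis; past half a click it jumps on to the next mark by itself. Starts at mark one, two or three.
- lever_tip (a point): Outer end of the lever's top edge, 48 mm from the axis, 40 mm above the box's top (100 above the table). The lever is a vertical radial blade, 10 mm thick, from the hub (26 mm diameter, 40 mm high) out to 48 mm, its lower edge 10 mm and upper edge 40 mm above the box's top; under it is a flat disc of 24 mm radius, its top 10 mm above the box's.
- lever_trailing: The half of the lever blade (5 mm thick) on the counter-clockwise side: pushing on its face turns the selector clockwise, to higher numbers. Origin on the turning axis at the box's top; its x axis points along the lever.
- lever_leading: The other half of the blade, on the clockwise side: pushing on its face turns the selector back. Origin and axes as lever_trailing. Pushing on both faces at once counts as pinching.
- start_pad: Fixed white pad, 100 x 90 x 40 mm high, with one round grey push button in the middle of its top; origin at the centre of its underside.
- start (a joint): Travel of the start button: 0 when up, 0.006 m when fully down; sprung, about 5 N for full travel; comes up when released.
- start_top (a point): Centre of the top of the start button, 62 mm above the table when up; the button is 32 mm in diameter.
- vial_a: small glass vial, 24 mm diameter, 42 mm high, standing on the far left corner of the selector box; loose, to be left alone; origin at the centre of its underside
- vial_b: small glass vial as vial_a, on the far right corner of the selector box; loose, to be left alone; origin at the centre of its underside
- vial_c: small glass vial as vial_a, on the table just beyond the start pad; loose, to be left alone; origin at the centre of its underside
- column: steel column, a rod of 16 mm diameter, 130 mm long, lying on the table to the left of the selector box; loose, to be left alone; origin at the centre of its underside
Not all that is in view belongs to the job. What is shaped like the start_pad but green is not meant.

How it is judged:
By the outcome, as a careful person would: the job done as asked, in the order asked, and still so for the second after the job is handed in, with the robot touching nothing.
It also fails if it takes over 61 s, if anything falls off the work surface, if the arm or the gripper's body presses on something with over 40 N, if the wrist force passes 120 N, or if a joint passes its speed limit or range.

## Working session

There is one attempt and no reset: what is moved stays moved. The work goes in short steps, Python scripts to look and compute and a tool call to move; the robot and the scene stay as the last step left them, time stands still between calls to the robot, and variables do not carry over. Pictures are saved under pics/ and viewed, about 8 in all and at most 12, crops included, and the job is handed in when it is done.

Besides the shell and the picture viewer there is one more tool, called by a JSON object that holds its "method" and its "body". send_rows: Moves the arm, as the interface text tells. Its arguments: {"type":"object","properties":{"dp":{"type":"array","items":{"type":"array","items":{"type":"number"}}},"angular":{"type":"array","items":{"type":"array","items":{"type":"number"}}},"claw":{"type":"array","items":{"type":"number"}}},"required":["dp","angular","claw"]}

```bash
mkdir -p pics; cat > h.py <<'E'
import numpy as np,cv2
from cell import robot
def snap(n,f):
    c=robot.camera(n); cv2.imwrite('pics/'+f+'.png',c['img']); np.savez('pics/'+f+'.npz',**c); return c
def px(f,u,v,z=None):
    c=np.load('pics/'+f+'.npz'); d=np.array([(u-c['cx'])/c['fx'],(v-c['cy'])/c['fy'],1.])
    o=-c['R'].T@c['t']; r=c['R'].T@d
    s=float(c['z_map'][int(v),int(u)]) if z is None else (z-o[2])/r[2]
    return o+s*r
def proj(f,X):
    c=np.load('pics/'+f+'.npz'); p=c['R']@np.array(X)+c['t']; return c['fx']*p[0]/p[2]+c['cx'],c['fy']*p[1]/p[2]+c['cy']
E
python3 - <<'E'
from h import *
a=snap('top','t0')
b=snap('side','s0')
cv2.imwrite('pics/both.png',cv2.resize(np.vstack([a['img'],b['img']]),(450,600) if 0 else (400,600)))
s=robot.read_state();print({k:np.round(v,3).tolist() for k,v in s.items()})
E
```

```text
{'clock': 0.1, 'qpos': [1.161, 0.221, 1.528, -0.0, 1.395, -0.126], 'joint_vel': [0.0, -0.002, -0.001, -0.002, 0.001, -0.001], 'joint_efforts': [0.001, -49.595, -38.852, 0.07, 0.052, -0.0], 'tcp_pos': [0.175, 0.599, 0.236], 'eef_rot': [-0.0, 0.141, 0.99, -0.001], 'force': [0.27, -0.402, -0.257], 'ft_torque': [0.031, 0.024, 0.043], 'gripper_width': 0.087}
```

View pics/t0.png

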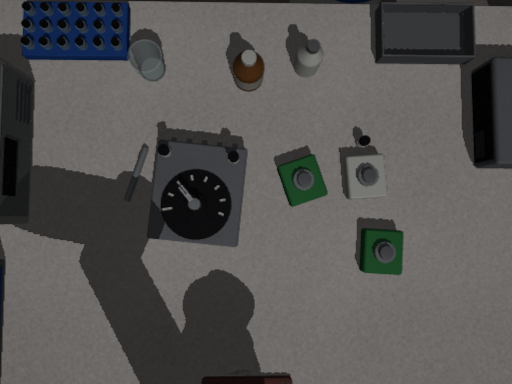

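View pics/s0.png

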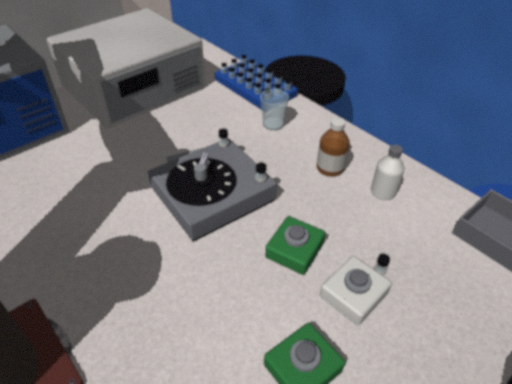

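The top view shows the selector box at about (197,195), with the dial near (195,203), the lever pointing up-left to (180,185), and the white pad's button at (369,175). Now an enlarged crop, plus positions.

```bash
python3 - <<'E'
from h import *
i=cv2.imread('pics/t0.png')[130:255,140:255]
i=cv2.convertScaleAbs(i,alpha=1.6)
cv2.imwrite('pics/c0.png',cv2.resize(i,None,fx=5,fy=4.8,interpolation=cv2.INTER_CUBIC))
for u,v in [(195,203),(183,187),(369,175),(361,190),(364,140),(163,150),(233,156),(157,140),(246,146),(150,239),(238,247),(347,157),(384,155),(386,197),(349,198)]: print(u,v,px('t0',u,v).round(3))
E
```

```text
195 203 [0.493 0.11  0.1  ]
183 187 [0.527 0.136 0.099]
369 175 [ 0.557 -0.272  0.061]
361 190 [ 0.525 -0.259  0.041]
364 140 [ 0.639 -0.267  0.043]
163 150 [0.606 0.179 0.099]
233 156 [0.593 0.03  0.105]
157 140 [0.644 0.212 0.   ]
246 146 [0.631 0.002 0.   ]
150 239 [ 0.413  0.225 -0.001]
238 247 [0.394 0.02  0.001]
347 157 [ 0.601 -0.229  0.037]
384 155 [ 0.611 -0.327 -0.002]
386 197 [ 0.511 -0.329  0.001]
349 198 [ 0.507 -0.233  0.032]
```

View pics/c0.png

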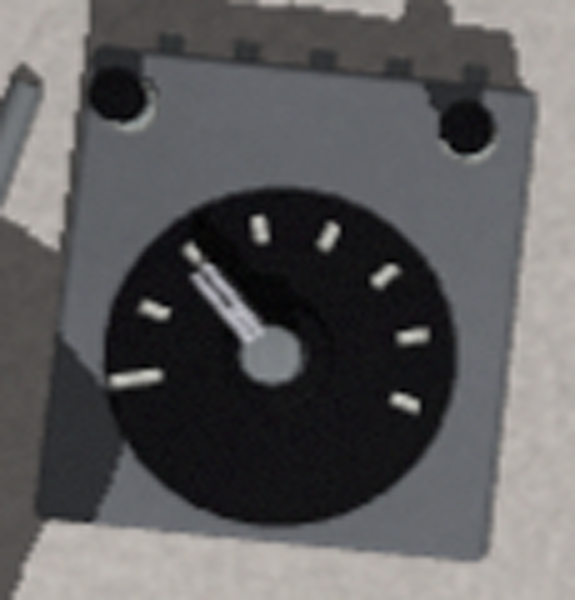

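Marks counted in the crop: long mark (135,378), 2 at (155,308), 3 at (193,252), where the lever points, and 6 at (385,275). The lever starts at mark three, so it needs three clicks. Fitting the dial pose now.

```bash
cat >> h.py <<'E'
from scipy.optimize import least_squares
from scipy.spatial.transform import Rotation as Ro
def rel(p,yawx,s=None):
    "dp, turn about tool z to reach world p with tool x at yawx deg (tool down)"
    s=s or robot.read_state(); q=s['eef_rot']; R=Ro.from_quat([*q[1:],q[0]])
    x,y=np.cos(np.radians(yawx)),np.sin(np.radians(yawx))
    T=np.array([[x,y,0],[y,-x,0],[0,0,-1]]).T
    return R.inv().apply(np.array(p)-s['tcp_pos']).round(4),(R.inv()*Ro.from_matrix(T)).as_rotvec().round(4)
E
python3 - <<'E'
from h import *
m=[(135,378),(155,308),(193,252),(260,230),(328,236),(385,275),(412,335),(405,403)]
P=np.array([px('t0',140+u/5,130+v/4.8,0.06)[:2] for u,v in m])
r=np.array([64]+[59]*7)/1e3; a=np.radians(105-30*np.arange(8))
w=np.ones(8); w[2]=0.0
f=lambda p:((P-p[:2]-np.c_[r*np.cos(a+p[2]),r*np.sin(a+p[2])])*w[:,None]).ravel()
o=least_squares(f,[.493,.11,-.08]); print(o.x.round(4),np.degrees(o.x[2]),(f(o.x)*1e3).round(1))
print('hub',px('t0',140+272/5,130+354/4.8,.1),'btn',px('t0',369.5,175,.062))
z=np.load('pics/t0.npz')['z_map']
import itertools
B=[px('t0',u,v) for u in range(355,385) for v in range(160,190)]
B=np.array([b for b in B if b[2]>.053]);print('btn depth',B.mean(0),np.ptp(B,axis=0),len(B))
H=np.array([px('t0',u,v) for u in range(170,215) for v in range(178,215)]);H=H[H[:,2]>.09];print('lever n',len(H),np.ptp(H,axis=0))
c=o.x[:2]
d=H[:,:2]-c; d=d[np.hypot(*d.T)>.02]; print('lever ang',np.degrees(np.arctan2(d[:,1],d[:,0])).mean())
E
```

```text
[ 0.492   0.1125 -0.1054] -6.037726695862545 [-0.2 -0.1  0.7 -0.2  0.   0.  -0.5 -0.   0.   0.4  0.1 -0.2  0.4  0.2
 -0.4 -0.1]
hub [0.4918515  0.11135948 0.1       ] btn [ 0.55716327 -0.27303029  0.062     ]
btn depth [ 0.55650871 -0.26780027  0.07237326] [0.11170949 0.30286995 0.97242548] 227
lever n 204 [0.06261871 0.13643806 0.93431328]
lever ang 30.866163262670717
```

```bash
cat >> h.py <<'E'
C=np.array([.492,.112])
def blk(th,tan,rad=.038,z=.094,yoff=180):
    t=np.radians(th); u=np.array([np.cos(t),np.sin(t)]); n=np.array([-u[1],u[0]])
    return [*(C+rad*u+tan*n),z]
E
python3 - <<'E'
from h import *
print(blk(39,.035)); print(rel(blk(39,.035,z=.2),219))
E
```

```text
[np.float64(0.49950533284862064), np.float64(0.1631142835108878), 0.094]
(array([-0.4339, -0.3279,  0.036 ]), array([-0.0015, -0.001 , -0.9645]))
```

{"method": "send_rows", "body": {"dp": [[-0.035,-0.026,0],[-0.07,-0.052,0],[-0.105,-0.079,0],[-0.14,-0.105,0],[-0.175,-0.131,0],[-0.21,-0.157,0],[-0.245,-0.184,0],[-0.27,-0.204,0]], "angular": [[0,0,-0.075],[0,0,-0.15],[0,0,-0.225],[0,0,-0.3],[0,0,-0.375],[0,0,-0.45],[0,0,-0.525],[0,0,-0.6]], "claw": [-1,-1,-1,-1,-1,-1,-1,-1]}}

```text
clock: 0.77
tcp_pos: [0.3747, 0.3309, 0.2363]
eef_rot: [-0.0, -0.159, 0.987, -0.0]
force: [0.2, 1.1, -0.1]
gripper_width: 0.0416
```

```bash
python3 - <<'E'
from h import *
print(rel(blk(39,.035,z=.2),219))
E
```

```text
(array([-0.0657, -0.1985,  0.0363]), array([ 0.000e+00, -2.000e-04, -3.605e-01]))
```

{"method": "send_rows", "body": {"dp": [[-0.011,-0.033,0.005],[-0.022,-0.066,0.01],[-0.033,-0.099,0.015],[-0.044,-0.132,0.02],[-0.055,-0.165,0.025],[-0.0657,-0.1985,0.03],[-0.0657,-0.1985,0.036],[-0.0657,-0.1985,0.036]], "angular": [[0,0,-0.06],[0,0,-0.12],[0,0,-0.18],[0,0,-0.24],[0,0,-0.3],[0,0,-0.36],[0,0,-0.36],[0,0,-0.36]], "claw": [-1,-1,-1,-1,-1,-1,-1,-1]}}

```text
clock: 1.43
tcp_pos: [0.498, 0.1628, 0.1987]
eef_rot: [-0.002, -0.33, 0.944, 0.0]
force: [-0.5, -0.2, -0.0]
gripper_width: 0.0007
```

```bash
python3 - <<'E'
from h import *
print(rel(blk(39,.035,z=.2),219)); s=robot.read_state();print(s['qpos'],s['gripper_width'])
snap('wrist','w1'); c=snap('side','s1')
cv2.imwrite('pics/s1c.png',cv2.resize(c['img'][60:260,100:340],None,fx=3,fy=3))
cv2.imwrite('pics/w1c.png',np.load('pics/w1.npz')['img'])
E
```

```text
(array([-0.0014, -0.0006, -0.0013]), array([ 0.0016, -0.0027, -0.0086]))
[ 1.65224071e-01  1.13342349e-02  1.82693223e+00  1.15516974e-04
  1.30645794e+00 -2.07772770e+00] 0.000668560831475521
```

View pics/w1c.png

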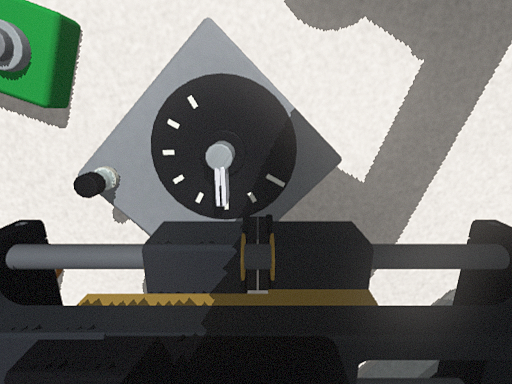

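View pics/s1c.png

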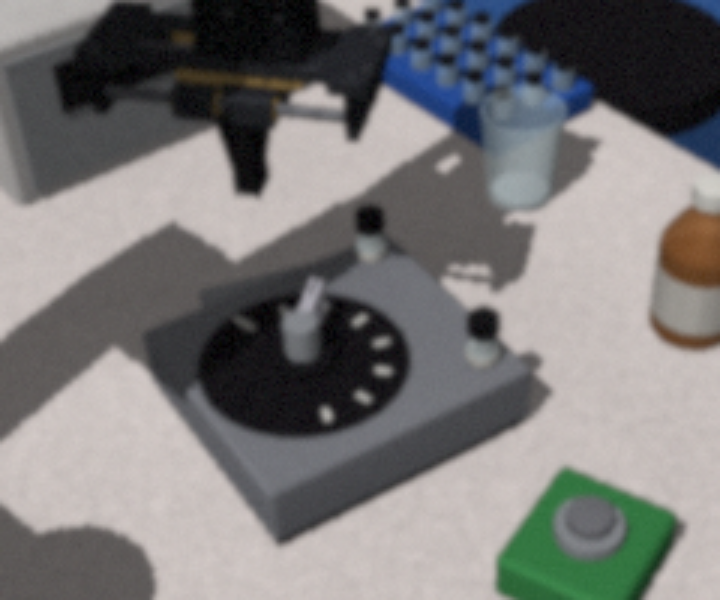

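The wrist picture shows the hub at (220,156), the lever running down to (222,208), and the closed fingers (258,260) beside it on the trailing side. The side view shows clear space below. Checking the hub estimate from close by and working out the descent.

```bash
python3 - <<'E'
from h import *
print('hub',px('w1',220,155,.1),'tip',px('w1',222,207,.1), 'depth', px('w1',220,155))
m=[(275,180),None,None,(200,198),(180,180),(168,152),(174,125),(194,102)]
for k,q in enumerate(m):
    if q:
        d=px('w1',*q,.06)[:2]-C; print(k+1,np.degrees(np.arctan2(d[1],d[0])).round(1),99-30*k,np.hypot(*d).round(4))
print(rel(blk(39,.035),219))
E
```

```text
hub [0.49163704 0.11306647 0.1       ] tip [0.53153259 0.14484723 0.1       ] depth [0.49180003 0.11305614 0.09920272]
1 96.7 99 0.0649
4 10.9 9 0.062
5 -17.0 -21 0.0602
6 -48.4 -51 0.0601
7 -77.5 -81 0.057
8 -110.4 -111 0.0559
(array([-0.0007, -0.0026,  0.1059]), array([ 0.0013, -0.0014, -0.0055]))
```

{"method": "send_rows", "body": {"dp": [[0,-0.001,0.03],[0,-0.002,0.06],[0,-0.002,0.08],[0,-0.002,0.09],[0,-0.002,0.1],[0,-0.002,0.105],[0,-0.002,0.105],[0,-0.002,0.105]], "angular": [[0,0,0],[0,0,0],[0,0,0],[0,0,0],[0,0,0],[0,0,0],[0,0,0],[0,0,0]], "claw": [-1,-1,-1,-1,-1,-1,-1,-1]}}

```text
clock: 2.2
tcp_pos: [0.5002, 0.1633, 0.0965]
eef_rot: [0.001, -0.332, 0.943, -0.0]
force: [0.4, 0.2, 0.0]
gripper_width: 0.0002
```

```bash
sed -i 's/C=np.array.*/C=np.array([.492,.1125])/' h.py; python3 - <<'E'
from h import *
s=robot.read_state(); print(s['tcp_pos'],s['force'])
for t in (39,33,27,21,17,15): print(t,*rel(blk(t,.020),t+180))
E
```

```text
[0.50017821 0.16334072 0.09654045] [0.39949527 0.21775158 0.04210804]
39 [ 0.0003 -0.0144  0.0025] [-0.0007  0.0013 -0.0041]
33 [-0.0016 -0.0184  0.0026] [-0.0006  0.0013  0.1007]
27 [-0.0031 -0.0227  0.0026] [-0.0006  0.0013  0.2054]
21 [-0.0041 -0.0271  0.0026] [-0.0005  0.0014  0.3101]
17 [-0.0045 -0.03    0.0026] [-0.0004  0.0014  0.3799]
15 [-0.0046 -0.0315  0.0026] [-4.000e-04  1.400e-03  4.148e-01]
```

{"method": "send_rows", "body": {"dp": [[0,-0.008,0.002],[0.0003,-0.0144,0.002],[-0.0008,-0.0164,0.002],[-0.0016,-0.0184,0.002],[-0.0031,-0.0227,0.002],[-0.0041,-0.0271,0.002],[-0.0045,-0.03,0.002],[-0.0045,-0.03,0.002]], "angular": [[0,0,0],[0,0,0],[0,0,0.05],[0,0,0.1],[0,0,0.205],[0,0,0.31],[0,0,0.38],[0,0,0.38]], "claw": [-1,-1,-1,-1,-1,-1,-1,-1]}}

```text
clock: 2.87
tcp_pos: [0.5231, 0.1414, 0.0943]
eef_rot: [0.001, -0.146, 0.989, -0.0]
force: [0.2, 0.1, 0.0]
gripper_width: 0.0003
```

```bash
python3 - <<'E'
from h import *
s=robot.read_state(); print(s['tcp_pos'],s['force'])
c=snap('wrist','w2')
cv2.imwrite('pics/w2c.png',c['img'])
for t in (17,9,3,-3,-9,-13): print(t,*rel(blk(t,.020),t+180))
E
```

```text
[0.52313846 0.1414075  0.0943173 ] [0.22654573 0.05789411 0.02937904]
17 [-0.      0.0012  0.0002] [-0.0004  0.0012 -0.0001]
9 [-0.0024 -0.0043  0.0002] [-0.0003  0.0013  0.1395]
3 [-0.0037 -0.0086  0.0002] [-2.000e-04  1.300e-03  2.443e-01]
-3 [-0.0046 -0.013   0.0002] [-1.00e-04  1.30e-03  3.49e-01]
-9 [-0.0049 -0.0175  0.0002] [-1.000e-04  1.300e-03  4.537e-01]
-13 [-0.0049 -0.0205  0.0002] [-0.      0.0013  0.5235]
```

View pics/w2c.png

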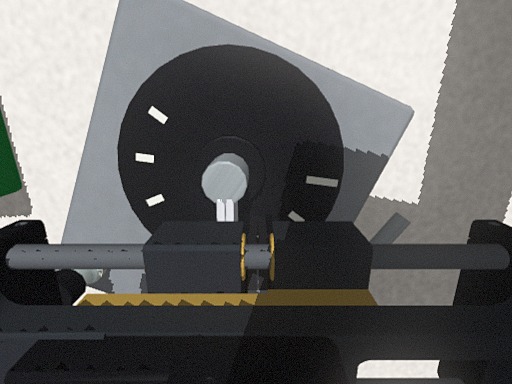

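The lever runs from the hub (225,178) down to (225,220). Marks 8, 7 and 6 are on the left and the long mark is at (321,182). Now computing the lever angle.

```bash
python3 - <<'E'
from h import *
P=np.array([px('w2',u,v) for u in range(212,240) for v in range(203,220)]);P=P[(P[:,2]>.094)&(P[:,2]<.106)]
d=P[:,:2]-C; a=np.degrees(np.arctan2(d[:,1],d[:,0]));print(len(P),np.median(a),np.hypot(*d.T).min(),np.hypot(*d.T).max())
h=px('w2',225,174,.1);l=px('w2',226,215,.1);print(h,l,np.degrees(np.arctan2(*(l-h)[1::-1])))
E
```

```text
304 17.363423477205476 0.013580243606755556 0.02412027870035788
[0.4888209  0.11233709 0.1       ] [0.51176355 0.1190174  0.1       ] 16.234205078923054
```

```bash
python3 - <<'E'
from h import *
h=px('w2',225,175,.1)
for k,q in {1:(321,182),2:(295,216),6:(154,200),7:(145,158),8:(157,115)}.items():
    d=px('w2',*q,.06)-h; print(k,np.degrees(np.arctan2(d[1],d[0])).round(1),np.hypot(*d[:2]).round(4))
E
```

```text
1 93.8 0.0641
2 65.2 0.0603
6 -47.1 0.0629
7 -75.8 0.0595
8 -106.0 0.0574
```

{"method": "send_rows", "body": {"dp": [[-0.0013,-0.0025,0],[-0.0024,-0.005,0],[-0.003,-0.007,0],[-0.0037,-0.009,0],[-0.0042,-0.0115,0],[-0.0046,-0.0135,0],[-0.0049,-0.018,0],[-0.0049,-0.0215,0]], "angular": [[0,0,0.07],[0,0,0.14],[0,0,0.19],[0,0,0.244],[0,0,0.3],[0,0,0.35],[0,0,0.454],[0,0,0.523]], "claw": [-1,-1,-1,-1,-1,-1,-1,-1]}}

```text
clock: 3.58
tcp_pos: [0.5331, 0.1231, 0.0939]
eef_rot: [0.0, 0.114, 0.993, 0.0]
force: [0.6, -0.6, 0.0]
gripper_width: 0.0011
```

```bash
python3 - <<'E'
from h import *
s=robot.read_state(); print(s['tcp_pos'],s['force'])
c=snap('wrist','w3');d=snap('side','s3')
cv2.imwrite('pics/ws3.png',np.hstack([cv2.resize(c['img'][60:300,100:360],(400,400)),cv2.resize(d['img'][130:220,140:280],(400,400))]))
for t in (-13,-21,-27,-33,-39,-43): print(t,*rel(blk(t,.020),t+180))
E
```

```text
[0.53309919 0.12314359 0.09387288] [ 0.61586014 -0.55008348  0.02857761]
-13 [-0.0001  0.0008 -0.0001] [0.     0.0007 0.0011]
-21 [-0.0025 -0.0047 -0.0001] [1.000e-04 7.000e-04 1.408e-01]
-27 [-0.0038 -0.009  -0.0001] [1.000e-04 7.000e-04 2.455e-01]
-33 [-0.0047 -0.0134 -0.0001] [1.000e-04 7.000e-04 3.502e-01]
-39 [-0.005  -0.0179 -0.0001] [2.000e-04 6.000e-04 4.549e-01]
-43 [-0.005  -0.0209 -0.0001] [2.000e-04 6.000e-04 5.247e-01]
```

View pics/ws3.png

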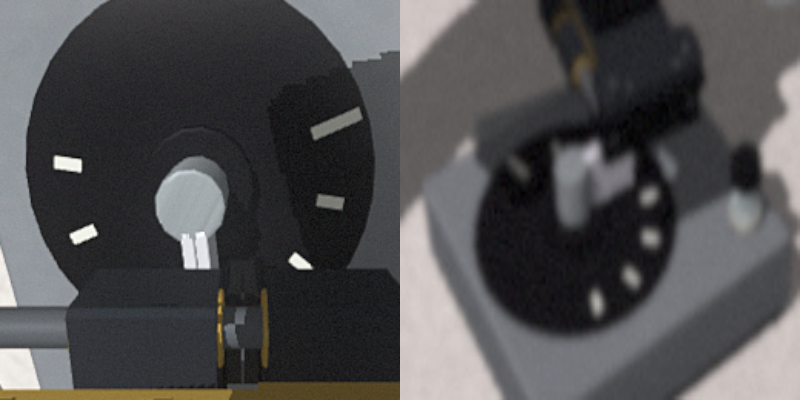

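The left crop shows the lever from the hub (190,203) down to (200,262), with the fingers to its right. The right crop shows the blade between the hub (573,150) and about (632,160). Comparing with projected hypotheses.

```bash
python3 - <<'E'
from h import *
def S(X): u,v=proj('s3',X); return round((u-140)*400/140),round((v-130)*400/90)
def W(X): u,v=proj('w3',X); return round((u-100)*400/260),round((v-60)*400/240)
print('hub',S([*C,.1]),W([*C,.1]))
for t in (9,0,-6,-13,-17,-21):
    a=np.radians(t);u=np.array([np.cos(a),np.sin(a)]); print(t,S([*(C+.048*u),.1]),S([*(C+.048*u),.07]),W([*(C+.024*u),.1]))
for k in range(8):
    a=np.radians(99-30*k); X=[*(C+.059*np.array([np.cos(a),np.sin(a)])),.06]; print(k+1,S(X),W(X))
h=px('w3',100+190*.65,60+200*.6,.1);l=px('w3',100+200*.65,60+260*.6,.1);print(h,l,np.degrees(np.arctan2(*(l-h)[1::-1])))
E
```

```text
hub (169, 162) (186, 201)
9 (213, 113) (215, 159) (213, 264)
0 (220, 120) (222, 166) (203, 267)
-6 (223, 125) (225, 171) (197, 268)
-13 (227, 132) (229, 178) (189, 269)
-17 (229, 136) (231, 182) (184, 269)
-21 (230, 140) (232, 186) (180, 268)
1 (120, 171) (322, 123)
2 (154, 149) (327, 196)
3 (192, 146) (298, 259)
4 (225, 163) (247, 297)
5 (246, 196) (185, 305)
6 (248, 238) (125, 281)
7 (229, 277) (81, 228)
8 (193, 303) (65, 158)
[0.49200668 0.11387404 0.1       ] [0.51319064 0.11197707 0.1       ] -5.117036054032997
```

```bash
python3 - <<'E'
from h import *
c=snap('side','s4'); w=snap('wrist','w4')
def cr(f): return cv2.resize(np.load('pics/'+f+'.npz')['img'][140:190,170:245],(400,267),interpolation=cv2.INTER_CUBIC)
def wr(f): return cv2.resize(np.load('pics/'+f+'.npz')['img'][160:260,190:290],(400,300),interpolation=cv2.INTER_CUBIC)
cv2.imwrite('pics/cmp.png',np.vstack([np.hstack([cv2.convertScaleAbs(cr('s3'),alpha=1.5),cv2.convertScaleAbs(cr('s4'),alpha=1.5)]),np.hstack([wr('w2'),wr('w4')])]))
print(np.abs(w['img'].astype(int)-np.load('pics/w3.npz')['img'])[170:225,200:250].mean(), robot.read_state()['force'],robot.read_state()['clock'])
E
```

```text
25.675272727272727 [-0.44143361  0.90617473 -1.60498326] 3.7833
```

View pics/cmp.png

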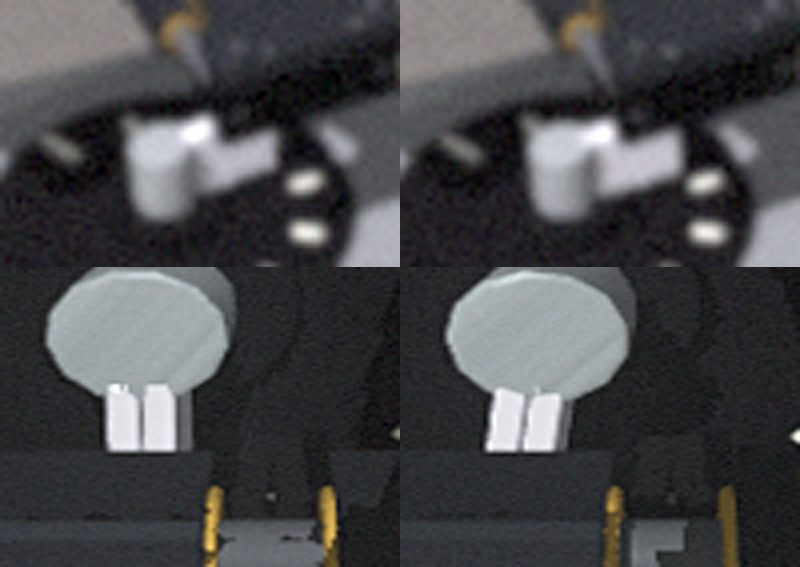

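Top row: the blade moved on between the two shots (tip 275→283). Bottom row: the lever now leans away from the finger (bottom at (525,445), hub at 540). It has clicked on by itself to mark 5. Pushing on to mark 6.

{"method": "send_rows", "body": {"dp": [[-0.0013,-0.0025,0],[-0.0025,-0.005,0],[-0.0031,-0.007,0],[-0.0038,-0.009,0],[-0.0047,-0.0136,0],[-0.005,-0.018,0],[-0.005,-0.0215,0],[-0.005,-0.0215,0]], "angular": [[0,0,0.07],[0,0,0.14],[0,0,0.19],[0,0,0.245],[0,0,0.35],[0,0,0.455],[0,0,0.525],[0,0,0.525]], "claw": [-1,-1,-1,-1,-1,-1,-1,-1]}}

```text
clock: 4.45
tcp_pos: [0.5327, 0.1008, 0.0936]
eef_rot: [0.0, 0.367, 0.93, -0.0]
force: [-0.2, 0.5, 0.4]
gripper_width: 0.0005
```

```bash
python3 - <<'E'
from h import *
print(rel(blk(-43,.020),137), rel(blk(-43,.035),137), robot.read_state()['force'])
E
```

```text
(array([-0.0002,  0.0007, -0.0004]), array([-0.0001,  0.0001, -0.0012])) (array([-0.0002,  0.0157, -0.0004]), array([-0.0001,  0.0001, -0.0012])) [-0.24900739  0.51089295  0.40972877]
```

{"method": "send_rows", "body": {"dp": [[0,0,0],[0,0,0],[0,0,0],[0,0.008,0],[0,0.016,0],[0,0.016,-0.02],[0,0.016,-0.06],[0,0.016,-0.1]], "angular": [[0,0,0],[0,0,0],[0,0,0],[0,0,0],[0,0,0],[0,0,0],[0,0,0],[0,0,0]], "claw": [-1,-1,-1,-1,-1,-1,-1,-1]}}

```text
clock: 5.12
tcp_pos: [0.5427, 0.1135, 0.1928]
eef_rot: [-0.002, 0.367, 0.93, -0.001]
force: [1.8, 0.5, 1.0]
gripper_width: 0.0004
```

```bash
python3 - <<'E'
from h import *
c=snap('wrist','w5');d=snap('side','s5')
cv2.imwrite('pics/ws5.png',np.hstack([cv2.resize(c['img'],(400,300)),cv2.resize(d['img'][120:240,130:290],(400,300))]))
print(rel([.557,-.272,.15],137),robot.read_state()['qpos'])
E
```

```text
(array([-0.2686, -0.2772,  0.0514]), array([ 0.0101,  0.0092, -0.0001])) [ 6.38145335e-02  8.41554756e-02  1.74552581e+00  1.97060848e-04
  1.29825521e+00 -7.56440394e-01]
```

View pics/ws5.png

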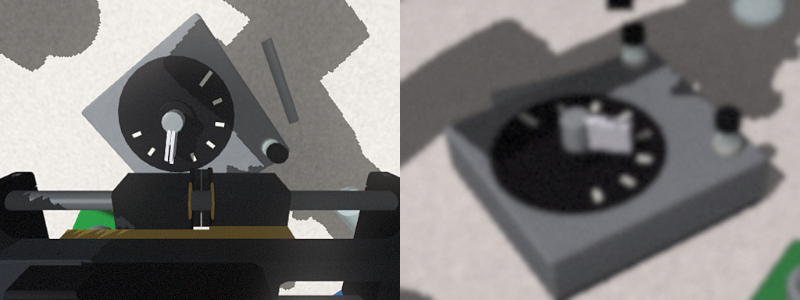

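Left: long mark at (207,78), lever tip at (169,160), with marks at (152,152) and (137,134) beyond it clockwise. I'll check the lever angle numerically.

```bash
python3 - <<'E'
from h import *
f=512/400
h=px('w5',172*f,121*f,.1); print(h)
for k,q in {'1':(207,78),'2':(221,102),'3':(219,128),'4':(202,150),'a':(152,152),'b':(137,134)}.items():
    d=px('w5',q[0]*f,q[1]*f,.06)-h; print(k,np.degrees(np.arctan2(d[1],d[0])).round(1),np.hypot(*d[:2]).round(4))
d=px('w5',169*f,160*f,.1)-h; print('lever',np.degrees(np.arctan2(d[1],d[0])),np.hypot(*d[:2]))
i=c=np.load('pics/w5.npz')['img'][130:220,150:300]; cv2.imwrite('pics/z5.png',cv2.resize(i,None,fx=5,fy=5,interpolation=cv2.INTER_CUBIC))
E
```

```text
[0.49296793 0.11442458 0.1       ]
1 97.1 0.0641
2 64.7 0.0628
3 32.0 0.06
4 -6.3 0.0583
a -78.5 0.061
b -109.3 0.0594
lever -49.511011813245965 0.04797856947672135
```

View pics/z5.png

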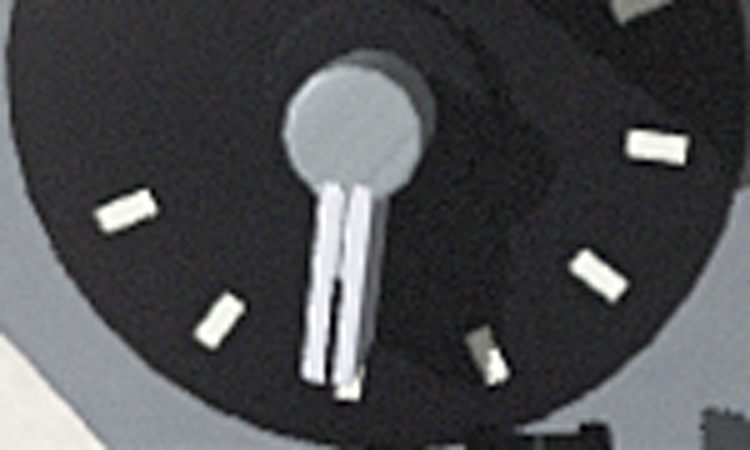

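The crop shows the lever tip over the mark at (348,388) with exactly two marks beyond it, (220,320) and (127,210). That is mark 6 at -50°, where -51° was expected. Now the button.

{"method": "send_rows", "body": {"dp": [[-0.027,-0.028,0],[-0.054,-0.056,0],[-0.081,-0.084,0],[-0.108,-0.112,0],[-0.135,-0.14,0],[-0.162,-0.168,0],[-0.189,-0.196,0],[-0.216,-0.224,0]], "angular": [[0,0,0],[0,0,0],[0,0,0],[0,0,0],[0,0,0],[0,0,0],[0,0,0],[0,0,0]], "claw": [-1,-1,-1,-1,-1,-1,-1,-1]}}

```text
clock: 5.88
tcp_pos: [0.549, -0.1999, 0.1934]
eef_rot: [0.0, 0.367, 0.93, 0.0]
force: [0.8, 0.7, 0.0]
gripper_width: 0.0004
```

```bash
python3 - <<'E'
from h import *
c=snap('wrist','w6'); cv2.imwrite('pics/w6c.png',c['img'])
print(rel([.557,-.272,.15],137), proj('w6',[.557,-.272,.062]),robot.read_state()['tcp_pos'])
E
```

```text
(array([-0.0503, -0.0416,  0.044 ]), array([-0.0031,  0.0043, -0.0041])) (np.float64(215.0040260443571), np.float64(230.170828579449)) [ 0.54880072 -0.20706049  0.19362272]
```

View pics/w6c.png

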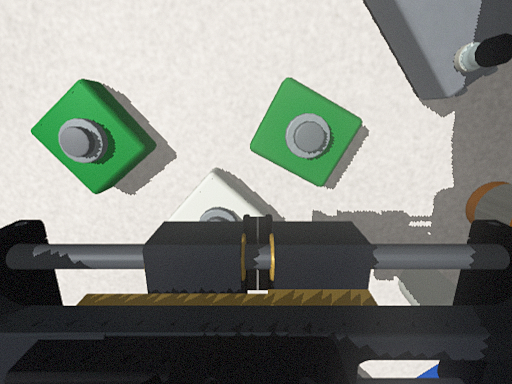

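The white pad's button is peeking out at (217,225), matching the projection (215,230). Moving over it.

{"method": "send_rows", "body": {"dp": [[-0.02,-0.017,0.01],[-0.04,-0.034,0.03],[-0.051,-0.042,0.05],[-0.051,-0.042,0.075],[-0.051,-0.042,0.09],[-0.051,-0.042,0.1],[-0.051,-0.042,0.1],[-0.051,-0.042,0.1]], "angular": [[0,0,0],[0,0,0],[0,0,0],[0,0,0],[0,0,0],[0,0,0],[0,0,0],[0,0,0]], "claw": [-1,-1,-1,-1,-1,-1,-1,-1]}}

```text
clock: 6.6
tcp_pos: [0.5574, -0.2633, 0.0933]
eef_rot: [-0.0, 0.367, 0.93, 0.0]
force: [-1.2, 0.2, 1.0]
gripper_width: 0.0002
```

```bash
python3 - <<'E'
from h import *
c=snap('side','s6'); cv2.imwrite('pics/s6c.png',cv2.resize(c['img'][180:340,280:440],(560,560)))
print(rel([.557,-.272,.068],137),robot.read_state()['tcp_pos'],robot.read_state()['force'])
E
```

```text
(array([-0.0048, -0.0067,  0.0264]), array([ 0.0003,  0.0013, -0.0005])) [ 0.55802658 -0.26374742  0.09440389] [-0.07269472 -0.49630638  1.34638915]
```

View pics/s6c.png

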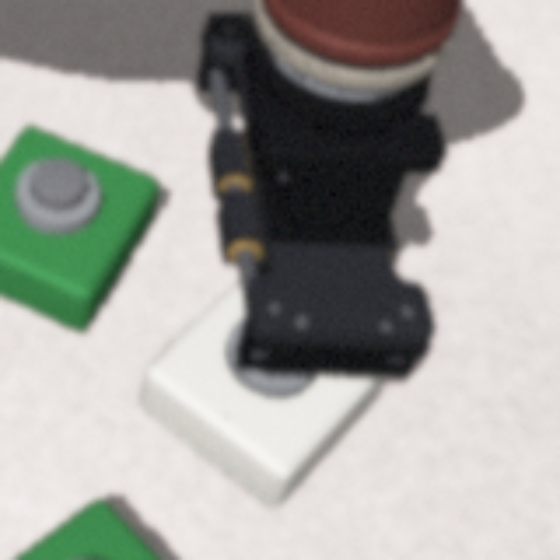

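The fingers stand over the white pad's button, at about (270,360). Correcting 8 mm and pressing.

{"method": "send_rows", "body": {"dp": [[-0.0048,-0.0067,0],[-0.0048,-0.0067,0.006],[-0.0048,-0.0067,0.012],[-0.0048,-0.0067,0.017],[-0.0048,-0.0067,0.02],[-0.0048,-0.0067,0.0225],[-0.0048,-0.0067,0.0245],[-0.0048,-0.0067,0.0245]], "angular": [[0,0,0],[0,0,0],[0,0,0],[0,0,0],[0,0,0],[0,0,0],[0,0,0],[0,0,0]], "claw": [-1,-1,-1,-1,-1,-1,-1,-1]}}

```text
clock: 7.32
tcp_pos: [0.556, -0.2721, 0.0703]
eef_rot: [-0.0, 0.367, 0.93, -0.0]
force: [-4.9, 1.7, 9.7]
gripper_width: 0.0003
```

```bash
python3 - <<'E'
from h import *
s=robot.read_state();print(s['tcp_pos'],s['force'])
E
```

```text
[ 0.55603175 -0.27213771  0.07030436] [-4.89084307  1.68355024  9.65073496]
```

{"method": "send_rows", "body": {"dp": [[0,0,0.001],[0,0,0.0015],[0,0,0.002],[0,0,0.002],[0,0,0.002],[0,0,0.002],[0,0,0.002],[0,0,0.002]], "angular": [[0,0,0],[0,0,0],[0,0,0],[0,0,0],[0,0,0],[0,0,0],[0,0,0],[0,0,0]], "claw": [-1,-1,-1,-1,-1,-1,-1,-1]}}

```text
clock: 7.98
tcp_pos: [0.5561, -0.2722, 0.0701]
eef_rot: [-0.0, 0.367, 0.93, -0.0]
force: [-9.0, 4.8, 21.8]
gripper_width: 0.0006
```

Hard stop: the force rose from 9.7 to 21.8 N with only 0.2 mm of motion, at fingertip height 56 mm, which is full travel. Releasing and rising.

{"method": "send_rows", "body": {"dp": [[0,0,-0.004],[0,0,-0.01],[0,0,-0.03],[0,0,-0.06],[0,0,-0.09],[0,0,-0.11],[0,0,-0.12],[0,0,-0.12]], "angular": [[0,0,0],[0,0,0],[0,0,0],[0,0,0],[0,0,0],[0,0,0],[0,0,0],[0,0,0]], "claw": [-1,-1,-1,-1,-1,-1,-1,-1]}}

```text
clock: 8.65
tcp_pos: [0.5575, -0.2728, 0.1899]
eef_rot: [0.002, 0.367, 0.93, -0.0]
force: [0.2, -0.0, -0.6]
gripper_width: 0.0006
```

```bash
python3 - <<'E'
from h import *
c=snap('top','t9'); d=snap('side','s9')
cv2.imwrite('pics/e.png',np.hstack([cv2.resize(cv2.convertScaleAbs(c['img'][120:260,120:260],alpha=1.5),(400,400)),cv2.resize(d['img'][110:320,140:400],(400,323)) if 0 else cv2.resize(d['img'][110:320,140:400],(400,400))]))
s=robot.read_state();print(s['tcp_pos'],s['force'])
for u,v in [(163,150),(233,156),(364,140)]: print(px('t0',u,v).round(3),px('t9',u,v).round(3))
E
```

```text
[ 0.5556398  -0.27164492  0.18586936] [-1.12671766  0.97354147 -0.07109872]
[0.606 0.179 0.099] [0.605 0.178 0.103]
[0.593 0.03  0.105] [0.593 0.03  0.102]
[ 0.639 -0.267  0.043] [ 0.597 -0.199  0.287]
```

The picture limit is reached, so I'll do the final checks numerically.

```bash
python3 - <<'E'
from h import *
for f in('t0','t9'):
    P=np.array([px(f,u,v) for u in range(178,214) for v in range(185,222)]);r=P[:,:2]-C;q=np.hypot(*r.T)
    k=(P[:,2]>.085)&(P[:,2]<.11)&(q>.022)&(q<.05); print(f,k.sum(),np.degrees(np.arctan2(*r[k].mean(0)[::-1])))
a=np.load('pics/s0.npz')['img'].astype(int);b=np.load('pics/s9.npz')['img'].astype(int)
for n,(u,v) in dict(vc=(383,262),va=(223,136),vb=(261,171),btn=(357,280)).items(): print(n,np.abs(a-b)[v-8:v+9,u-8:u+9].mean(), px('s0',u,v).round(3),px('s9',u,v).round(3))
a=np.load('pics/t0.npz')['z_map'];b=np.load('pics/t9.npz')['z_map']; print('column dz',np.abs(a-b)[140:205,120:150].mean(),a[170,137],b[170,137])
E
```

```text
t0 65 36.74711024408414
t9 70 -50.15535868994894
vc 26.769319492502884 [ 0.631 -0.277  0.041] [ 0.631 -0.277  0.041]
va 40.04959630911188 [0.603 0.171 0.092] [0.601 0.169 0.095]
vb 28.452133794694348 [0.589 0.022 0.092] [0.587 0.021 0.094]
btn 21.54555940023068 [ 0.549 -0.278  0.061] [ 0.548 -0.278  0.062]
column dz 0.011025222 1.0059663 1.0007228
```

```bash
python3 -c "
from cell import robot
print(robot.close_job())"
```

```text
the job is handed in; nothing more can be done
None
```

The lever rests at the sixth mark, the start button has been pressed fully down once and released, and the job is handed in at about 8.8 s on the robot's clock.

- **Lever:** It started at mark three. I pushed its trailing face with the closed fingertips through three clicks. The last depth check puts it at -50°, where mark six is expected at -51°.
- **Button:** I pressed only after seeing the lever at mark six. It reached a hard stop with the fingertips at 56 mm, which is full travel, with the force rising to about 22 N. After release its top reads 62 mm again.
- **Vials:** All three read within about 3 mm of where they started, about the measuring accuracy.
- **Column:** I confirmed this only weakly. The depth difference around it averaged 11 mm, which I take to be noise at its edges. One depth reading at its middle changed by 5 mm, and the arm never went near it.
- **Not seen:** The final picture could not be viewed because the limit of 12 was reached, so the closing checks are numerical only.
- **Disagreement along the way:** Lever readings straight after the first two pushes fell between marks, because the lever was probably still clicking over. Later pictures settled it.

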